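# Load the mussel washer through its sprung splash flap

### The arm

A 6-joint arm with a two-finger parallel gripper is mounted at the origin on the work surface. World frame = base frame: x ahead of the robot, y to its left, z up, the work surface at z = 0. Lengths are in mm, angles in rad, forces in N, time in s.
With the tool pointing down it reaches from about 350 to 875 mm from the base axis. Payload 15.5 kg.
Tool frame: the origin (TCP) lies midway between the tips of the shut fingers; the grasp point (between the pads) lies 19 mm behind it; z points along the fingers, y is the line along which they close (so a half turn about z gives the same grasp; the last joint's range is limited). The gripper opens to 85 mm and grips with 20 to 120 N. Pads are 22 mm wide; open, the fingers measure 114 mm over their backs; the gripper's body (76 mm by 85 mm) begins 54 mm behind the grasp point. The pads swing forward as they close: fully open they stand 13 mm farther back than shut.
Start: joints at [1.163, 0.494, 1.345, -0, 1.302, -0.096], TCP at [191.728, 594.867, 231.277] pointing down, gripper open.
Joint ranges: [-2.91, 2.91], [-0.82, 2.16], [0.22, 2.67], [-1.22, 4.37], [0.12, 2.79], [-3.08, 3.08]. Speed limits (rad/s): [1.89, 1.89, 2.57, 3.01, 3.01, 3.01].

### API

Orientations are given as a 3x3 rotation matrix whose columns are the frame's x, y, z axes.
In Python, from plant import readout, optics, job, finder gives the robot as it stands.
- The arm moves only by the shell command python3 -m jog 'ROWS' [OPENING] [FORCE]. ROWS is JSON, a list that holds one entry, the list of rows, each a list of 4 numbers: the shift along the tool's x, y, z in cm, then the turn about the tool's z in degrees. A call has 1 to 8 rows; each row is the pose to reach, as a shift and turn from the pose commanded when the call began, along the tool's axes at that moment; what a row does not reach only later rows make up. A row lasts 1/10 s, in which the tool goes at most 50 mm and 8.59 degrees, less where a joint would pass 70% of its speed; a pose out of reach is approached as far as the arm can. A call with a gripper value outside its range is refused whole. OPENING is the gripper's target within -1 to 1 (fully open at 1, half-way at 0, shut at -1), set as the call begins (- or left out, the last holds). The fingers move at their own pace and stop on an object; FORCE is the grip in N (left out, the last holds). Time passes only in rows, so rows that repeat a pose let the fingers close. It gives the time, the measured TCP pose, the force, the opening and the grip force at its end, in the units of the state.
- readout.read_state(): the state, without advancing time (a new reading comes with each control period).
- optics.capture(name): name is "scene" or "top"; returns (picture, depth): 420x560x3 uint8, red, green, blue; 420x560 float32, mm along the optical axis (not along the pixel's ray), 0 where there is no reading.
- optics.camera_model(name): a dict with "intrinsics" (3x3 intrinsics, pixels), "rvec" (rotation vector, rad) and "tvec" (3), from world to camera coordinates, as OpenCV has them. Camera axes: x right, y down, z forward; pixel columns grow to the right and rows downward; lengths in mm; the calibration is good to about 2 mm. A picture is of the moment at which its call begins. camera_model takes no time and is no camera call.
- job.close_job(): hands the job in; it is judged then, once.
Trained networks look in the newest picture that a camera, given by its name, has taken for a name from the list of things; names that differ only in an ending like _2 or _b are one class to them, and where a whole thing is asked for, a point or a joint stands for the part that bears it (a point fixed in the world has none). Each returns a list of dicts, best first, with "p" (0 to 1); they miss things now and then, are a little off and sometimes report something else, mostly with a low value. They report only what shows in the picture. A call takes as long as a camera call. They do not tell look-alikes from the thing itself.
- finder.spot_in(camera, name): "position" ([column, row] in pixels, amid what is visible of it).
- finder.cut_out(camera, name): "pixels" (420x560 bool, what is visible of it) and "position" ([column, row] in pixels, amid what is visible of it).
- finder.landmark_of(camera, name): "position" ([column, row] in pixels: a listed point, or the origin of a listed thing).
The state is a dict: "clock": time; "q": joint angles; "qd": joint speeds; "tau": joint torques, N m; "ee_pos": TCP position; "eef_rot": TCP orientation; "force": force on the tool from outside, world axes, zero at the start; "torque": the same for the moment, N m; "grip_width": finger opening in mm; "gripper_force": force on a finger pad.
Only numpy, scipy, OpenCV 4.12 (cv2) and the standard library are available. Lean on these libraries where they do the work, as an engineer would, in place of code of your own. Each camera call takes 0.05 s, during which the arm holds its last target. There are 200 camera calls.

### The job

Get the washer going: push its sluice gate fully down first, then load every closed mussel from the tray into the washer, holding the sprung flap on top open as each goes in so that it springs fully shut behind it, and once all are in turn the rotary switch clockwise to its stop. Grip the mussels gently so that no shell cracks, put the empty half-shells from the tray into the white reject bowl at any time, and leave everything else where it is.

Things in the scene. Friction and masses are not known exactly. Their poses are not given: they have to be found in the camera images.
- mussel1: Sound, closed mussel: dark blue-black teardrop shell 90 mm long, 45 mm wide, 36 mm thick (0.07 to 0.12 kg), widest at half its thickness; lies flat in the tray at the start, or is absent. Origin: centre of its underside; x along its length towards the round end, z up through its thickness. Its shell cracks if two fingers squeeze it with more than 40 N each (80 N together).
- mussel2: Sound, closed mussel: dark blue-black teardrop shell 90 mm long, 45 mm wide, 36 mm thick (0.07 to 0.12 kg), widest at half its thickness; lies flat in the tray at the start, or is absent. Origin: centre of its underside; x along its length towards the round end, z up through its thickness. Its shell cracks if two fingers squeeze it with more than 40 N each (80 N together).
- mussel3: Sound, closed mussel: dark blue-black teardrop shell 90 mm long, 45 mm wide, 36 mm thick (0.07 to 0.12 kg), widest at half its thickness; lies flat in the tray at the start, or is absent. Origin: centre of its underside; x along its length towards the round end, z up through its thickness. Its shell cracks if two fingers squeeze it with more than 40 N each (80 N together).
- mussel4: Sound, closed mussel: dark blue-black teardrop shell 90 mm long, 45 mm wide, 36 mm thick (0.07 to 0.12 kg), widest at half its thickness; lies flat in the tray at the start, or is absent. Origin: centre of its underside; x along its length towards the round end, z up through its thickness. Its shell cracks if two fingers squeeze it with more than 40 N each (80 N together).
- halfshell1: Empty half-shell: one valve of a mussel with the same teardrop outline (90 x 45 mm) but only 17 mm high (0.03 kg), lying hollow side up with its pearly inside showing; among the mussels in the tray, or absent. Origin: centre of its underside, x along its length, z up. It is widest at its upper rim.
- halfshell2: Empty half-shell: one valve of a mussel with the same teardrop outline (90 x 45 mm) but only 17 mm high (0.03 kg), lying hollow side up with its pearly inside showing; among the mussels in the tray, or absent. Origin: centre of its underside, x along its length, z up. It is widest at its upper rim.
- tray: Shallow cream plastic sorting tray, fixed, 290 x 330 mm, floor 7 mm thick, with a low rim 7 mm wide that rises to 13 mm above the table; it holds the mussels and half-shells. Origin: centre of its underside; x along its 290 mm side.
- bowl: White plastic reject bowl, loose (0.6 kg), rim 170 mm across, 65 mm high, inner floor 5 mm above the table and about 80 mm across. Origin: centre of its underside.
- washer: Bench-top stainless mussel washer, fixed. Its square brush chamber spans x -0.110 to 0.100, y -0.105 to 0.105 m in its own frame, top at z 0.250, inner floor at z 0.030, walls 6 mm; a white hood (top at z 0.190) stands behind it, x 0.10 to 0.20. Outlet, sluice gate and spout are on its left side. Origin: on the table under the chamber; x points from front to rear, y to its left, z up.
- mouth (a point): Centre of the loading mouth, a hole in the top of the washer's chamber, 150 mm along the washer's x and 160 mm along its y, covered by the splash flap; level with the chamber's top, 0.250 above the table. Axes as the washer's.
- flap (a joint): Angle of the white sprung splash flap over the mouth, rad: 0 shut and level, 1.25 fully open. Hinged along the mouth's rear edge (washer x 0.064, z 0.250, parallel to y), it swings down into the chamber when pushed from above; its spring (0.25 N m shut, 0.43 N m fully open) shuts it again once let go. A mussel's weight alone does not open it.
- flap_edge (a point): Middle of the free edge of the flap, 146 mm from its hinge; moves with the flap. The flap is 146 x 156 x 4 mm, with a black rubber strip along this edge.
- gate (a joint): Height of the sluice gate above its shut position, m: 0 shut, 0.055 fully raised. The gate is an upright aluminium plate in guides on the washer's left side; it stays where it is left and needs about 5 N pushed straight down on its handle.
- gate_handle (a point): Middle of the top of the gate's black handle bar (100 mm along the washer's x, 24 mm wide, 20 mm high); moves with the gate, 0.288 above the table when shut.
- switch (a joint): Angle of the rotary switch on the hood, rad: near 0 off, 1.2 is the stop, fully on. It turns clockwise seen from above and stays where it is left (0.06 N m).
- switch_grip (a point): On the switch's axis, at the height to grip it. The black switch has an upright bar grip 46 mm long, 14 mm thick, from 25 mm below to 7 mm above this point; its length is along this point's x axis, which turns with the switch (the washer's x at joint value 0).
- knife: Bystander: shucking knife, 170 mm, wooden handle, lying beyond the tray. Origin: on its underside near the middle.
- brush: Bystander: 200 mm scrubbing brush with a blue handle, lying beyond the tray.
- mug: Bystander: white mug, 76 mm across, 85 mm high, standing right of the tray.
- scallop: Bystander: pale scallop shell, 100 mm across, 19 mm high, lying right of the bowl and the mug.
- pan: Bystander: shallow aluminium pan, 160 x 120 x 30 mm, under the washer's spout.
Mind the look-alikes: they are no part of the job. Leave any pink look-alike of the mussel1 alone.

How it is judged:
By the outcome, as a careful person would: the job done as asked, in the order asked, and still so for the second after the job is handed in, with the robot touching nothing.
Of mussel1, mussel2, mussel3, mussel4 only 3 to 4 are there at a start; the rules pass over those that are not, and their reading is None.
Of halfshell1, halfshell2 only 1 to 2 are there at a start; the rules pass over those that are not, and their reading is None.
At some moment in a run one of mussel1, mussel2, mussel3, mussel4, halfshell1, halfshell2 may be knocked a few centimetres aside while the robot is not near it.
Once in a run the grip may slacken for a moment while it holds something.
It also fails if it takes over 210 s, if anything falls off the work surface, if the arm or the gripper's body presses on something with over 40 N, if the wrist force passes 120 N, or if a joint passes its speed limit or range.

## Working session

There is one attempt and no reset: what is moved stays moved. The work goes in short steps, Python scripts to look and compute and a shell command to move; the robot and the scene stay as the last step left them, time stands still between calls to the robot, and variables do not carry over. Pictures are saved under pics/ and viewed, at most 14 in all, crops included, and the job is handed in when it is done.

```bash
mkdir -p pics; ls; cat > h.py <<'E'
import numpy as np, cv2
from plant import readout, optics, job, finder
def cam(n):
    m=optics.camera_model(n); K=np.array(m["intrinsics"],float); R=cv2.Rodrigues(np.array(m["rvec"],float))[0]; t=np.array(m["tvec"],float).reshape(3)
    return K,R,t
def unproj(n,uv,d):
    K,R,t=cam(n); uv=np.atleast_2d(uv); d=np.atleast_1d(d)
    p=np.linalg.solve(K,np.c_[uv,np.ones(len(uv))].T)*d
    return (R.T@(p-t[:,None])).T
def onplane(n,uv,z):
    K,R,t=cam(n); r=R.T@np.linalg.solve(K,np.array([uv[0],uv[1],1.])); c=-R.T@t
    return c+r*(z-c[2])/r[2]
def proj(n,P):
    K,R,t=cam(n); p=K@(R@np.array(P,float)+t); return p[:2]/p[2]
def snap(n,f=None):
    im,d=optics.capture(n)
    if f: cv2.imwrite(f"pics/{f}.png",im[:,:,::-1])
    return im,d
def cloud(n,d):
    v,u=np.mgrid[0:420,0:560]; return unproj(n,np.c_[u.ravel(),v.ravel()],d.ravel()).reshape(420,560,3)
def st():
    s=readout.read_state(); print("t",round(s["clock"],2),"p",np.round(s["ee_pos"],1),"f",np.round(s["force"],1),"w",round(s["grip_width"],1),"gf",round(s["gripper_force"],1)); return s
def rel(P,yaw_y=None):
    """shift (cm, tool axes) and turn (deg) to take TCP to world P with finger line at world angle yaw_y(deg)"""
    s=readout.read_state(); R=np.array(s["eef_rot"]); d=R.T@(np.array(P,float)-np.array(s["ee_pos"]))/10
    a=0
    if yaw_y is not None:
        cur=np.degrees(np.arctan2(R[1,1],R[0,1])); a=(yaw_y-cur+90)%180-90; a=-a # tool z down
    return np.round(d,2),round(a,1)
E
python3 - <<'E'
from h import *
for n in("top","scene"):
    im,d=snap(n,n+"0")
    K,R,t=cam(n); print(n,(-R.T@t).round(),K[0,0])
s=st(); print(np.round(s["eef_rot"],3))
E
```

```text
pics
top [ 274.   19. 1933.] 533.7490516989357
scene [ 987. -592. 1028.] 399.1619134599332
t 0.1 p [191.6 594.6 230.8] f [-1.2  0.5  0.2] w 85.0 gf 0.0
[[-0.952  0.307 -0.   ]
 [ 0.307  0.952 -0.001]
 [ 0.    -0.001 -1.   ]]
```

View pics/top0.png

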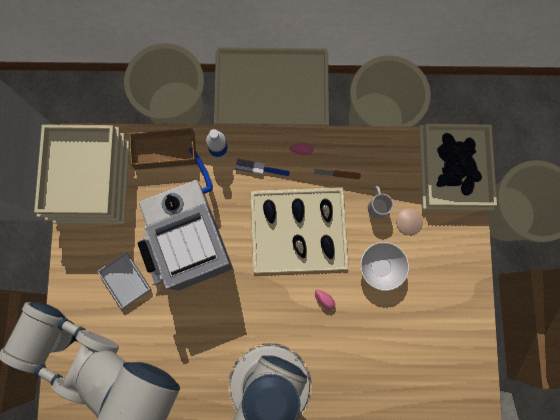

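View pics/scene0.png

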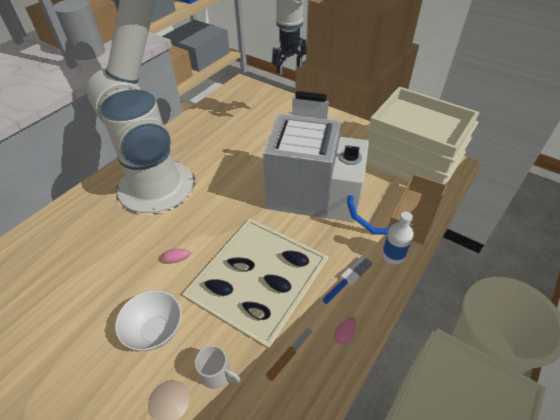

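```bash
python3 - <<'E'
from h import *
im,d=snap("top"); C=cloud("top",d); np.save("c0.npy",C)
snap("scene")
for n in "mussel1 halfshell1".split():
    for o in finder.cut_out("top",n):
        m=o["pixels"]; P=C[m&(d>0)]; 
        xy=P[:,:2]; c=xy.mean(0); w,v=np.linalg.eigh(np.cov((xy-c).T)); ax=v[:,1]
        pr=(xy-c)@ax; sk=np.mean(pr**3); ax=ax if sk<0 else -ax
        print(n,round(o["p"],2),np.round(o["position"]),"c",c.round(),"z",np.percentile(P[:,2],[50,95]).round(),"yaw",round(np.degrees(np.arctan2(ax[1],ax[0]))),"sd",np.sqrt(w).round(1),m.sum(), "rgb",im[m].mean(0).round())
for cn in("top","scene"):
  for n,z in dict(tray=0,bowl=0,washer=0,mouth=250,flap_edge=250,gate_handle=340,switch_grip=None).items():
    for o in finder.landmark_of(cn,n)[:2]:
        uv=o["position"]; print(cn,n,round(o["p"],2),np.round(uv,1),onplane(cn,uv,z).round(1) if z is not None else (onplane(cn,uv,220).round(1)), C[int(uv[1]),int(uv[0])].round() if cn=="top" else "")
E
```

```text
mussel1 0.76 [301. 146.] c [ 844. -115.] z [34. 44.] yaw -94 sd [ 9.7 20.8] 196 rgb [92. 46. 60.]
mussel1 0.66 [323. 297.] c [ 299. -193.] z [34. 43.] yaw -133 sd [ 9.6 20.2] 200 rgb [166.  86. 112.]
mussel1 0.59 [299. 240.] c [ 490. -107.] z [15. 25.] yaw 20 sd [12.5 25.1] 169 rgb [26. 25. 25.]
mussel1 0.54 [271. 210.] c [611.   3.] z [40. 50.] yaw 11 sd [11.  20.6] 213 rgb [19. 20. 25.]
mussel1 0.5 [328. 248.] c [ 484. -205.] z [43. 51.] yaw 15 sd [ 9.6 20.3] 191 rgb [16. 17. 24.]
mussel1 0.5 [296. 209.] c [617. -98.] z [40. 49.] yaw 7 sd [10.7 22.1] 228 rgb [21. 21. 26.]
mussel1 0.47 [145. 258.] c [416. 373.] z [327. 336.] yaw -158 sd [ 6.1 30.7] 386 rgb [36. 36. 38.]
halfshell1 0.73 [300. 243.] c [ 488. -108.] z [14. 23.] yaw 20 sd [11.8 24.6] 162 rgb [25. 24. 24.]
halfshell1 0.71 [382. 265.] c [ 417. -406.] z [27. 67.] yaw 6 sd [42.2 43. ] 1861 rgb [153. 148. 148.]
halfshell1 0.58 [327. 248.] c [ 487. -204.] z [41. 50.] yaw 14 sd [11.7 21.6] 241 rgb [25. 25. 29.]
halfshell1 0.5 [172. 206.] c [603. 325.] z [210. 239.] yaw -171 sd [10.7 11.9] 154 rgb [20. 20. 21.]
halfshell1 0.47 
[... 428 characters left out ...]
 flap_edge 0.8 [193.3 266.9] [390.9 243.3 250. ] [394. 244. 251.]
top gate_handle 0.61 [147.  258.2] [409.2 370.2 340. ] [411. 373. 329.]
top switch_grip 0.68 [170.9 201.8] [604.3 327.4 220. ] [604. 328. 236.]
scene tray 0.84 [259.9 275.2] [550.3 -94.2   0. ] 
scene bowl 0.6 [154.5 327.6] [ 411.9 -393.4    0. ] 
scene washer 0.82 [302.5 194.4] [473.2 263.8   0. ] 
scene mouth 0.95 [296.3 136.6] [446.1 256.9 250. ] 
scene mouth 0.16 [303.  195.3] [601.2  53.6 250. ] 
scene flap_edge 0.55 [277.8 131.5] [383.  245.9 250. ] 
scene flap_edge 0.26 [261.1 276. ] [ 660.1 -215.4  250. ] 
scene gate_handle 0.76 [308.1  95.2] [425.5 352.3 340. ] 
scene switch_grip 0.69 [352.4 147.3] [601.8 342.6 220. ]
```

```bash
python3 - <<'E'
from h import *
C=np.load("c0.npy")
M=(abs(C[...,2]-250)<12)&(C[...,0]>280)&(C[...,0]<620)&(C[...,1]>80)&(C[...,1]<400)
M=cv2.morphologyEx(M.astype(np.uint8),cv2.MORPH_OPEN,np.ones((5,5)))
n,l,s,c=cv2.connectedComponentsWithStats(M); i=1+s[1:,4].argmax(); P=C[l==i]
print("chamber",cv2.minAreaRect(P[:,:2].astype(np.float32)),np.median(P[:,2]))
H=(abs(C[...,2]-190)<10)&(C[...,0]>480)&(C[...,0]<720)&(C[...,1]>180)&(C[...,1]<420)
print("hood",cv2.minAreaRect(C[H][:,:2].astype(np.float32)),H.sum())
G=(C[...,2]>290)&(C[...,2]<400)&(C[...,0]>340)&(C[...,0]<500)&(C[...,1]>320)&(C[...,1]<430)
print("handle",cv2.minAreaRect(C[G][:,:2].astype(np.float32)),np.percentile(C[G][:,2],[5,50,95]),G.sum())
S=(C[...,2]>205)&(C[...,2]<260)&(abs(C[...,0]-604)<45)&(abs(C[...,1]-328)<45)
for z in(205,215,225,235): 
  T=S&(C[...,2]>z); print("sw",z,T.sum(),C[T].mean(0).round(1),cv2.minAreaRect(C[T][:,:2].astype(np.float32)))
E
```

```text
chamber ((461.00933837890625, 272.48944091796875), (211.94998168945312, 216.38204956054688), 21.9617862701416) 250.39030167711167
hood ((572.2117309570312, 313.1641845703125), (173.5762481689453, 208.90228271484375), 21.950956344604492) 1280
handle ((417.32696533203125, 377.9179382324219), (117.03021240234375, 27.185590744018555), 21.84614372253418) [310.27428844 329.44137758 336.44336274] 294
sw 205 145 [599.4 322.6 224.4] ((588.41552734375, 324.25360107421875), (80.67772674560547, 59.918601989746094), 19.75121307373047)
sw 215 87 [596.6 320.1 235.4] ((590.513671875, 314.3075256347656), (82.76866149902344, 28.128276824951172), 30.34088706970215)
sw 225 77 [596.  320.1 237.3] ((588.7716674804688, 315.2291259765625), (82.66393280029297, 24.13129425048828), 36.76280212402344)
sw 235 46 [590.7 315.7 241.3] ((588.3409423828125, 314.2392578125), (81.12910461425781, 20.96036148071289), 38.5993537902832)
```

```bash
python3 - <<'E'
from h import *
print(rel([415.6,377,375],112), rel([415.6,377,288],112))
E
```

```text
(array([-27.99, -13.87, -14.37]), np.float64(-39.9)) (array([-27.99, -13.87,  -5.67]), np.float64(-39.9))
```

```bash
python3 -m jog '[[[0,0,-5,0],[0,0,-10,0],[0,0,-14.4,0],[-5,-2.5,-14.4,-8],[-10,-5,-14.4,-16],[-15,-7.5,-14.4,-24],[-20,-10,-14.4,-32],[-25,-12.5,-14.4,-40]]]' -1 60; python3 -m jog '[[[-3,-1.3,0,0],[-3,-1.3,0,0]]]'; python3 - <<'E'
from h import *
st(); print(rel([415.6,377,375],112))
E
```

```text
clock: 1.8
ee_pos: [356.5, 433.5, 375.4]
eef_rot: [[-0.935, -0.355, 0.0], [-0.355, 0.935, 0.0], [-0.0, 0.0, -1.0]]
force: [1.0, 1.1, -0.5]
grip_width: 0.1
gripper_force: 0.0
clock: 2.0
ee_pos: [391.5, 432.0, 375.1]
eef_rot: [[-0.938, -0.347, 0.001], [-0.347, 0.938, -0.0], [-0.001, -0.0, -1.0]]
force: [-1.5, 0.2, 0.2]
grip_width: 0.1
gripper_force: 0.0
t 2.0 p [391.5 432.  375.1] f [-1.5  0.2  0.2] w 0.1 gf 0.0
(array([-0.35, -5.99,  0.01]), np.float64(-1.7))
```

```bash
python3 -m jog '[[[-0.2,-3,0,-1.7],[-0.35,-6,0,-1.7],[-0.35,-6,2,-1.7],[-0.35,-6,4,-1.7],[-0.35,-6,6,-1.7],[-0.35,-6,8,-1.7],[-0.35,-6,8.6,-1.7],[-0.35,-6,8.6,-1.7]]]' 
```

```text
clock: 2.8
ee_pos: [412.0, 378.3, 289.1]
eef_rot: [[-0.926, -0.378, -0.001], [-0.378, 0.926, -0.0], [0.001, -0.0, -1.0]]
force: [0.2, -0.4, 0.1]
grip_width: 0.1
gripper_force: 0.0
```

```bash
python3 -m jog '[[[0,0,0.2,0],[0,0,0.3,0],[0,0,0.4,0],[0,0,0.4,0]]]' ; python3 - <<'E'
from h import *
im,d=snap("scene","gate"); cv2.imwrite("pics/gate1.png",cv2.resize(im[60:220,220:400,::-1],None,fx=3,fy=3))
E
```

```text
clock: 3.2
ee_pos: [412.4, 378.7, 287.9]
eef_rot: [[-0.926, -0.378, 0.002], [-0.378, 0.926, 0.002], [-0.003, 0.001, -1.0]]
force: [-8.6, -6.0, 29.0]
grip_width: 0.5
gripper_force: 14.5
```

View pics/gate1.png

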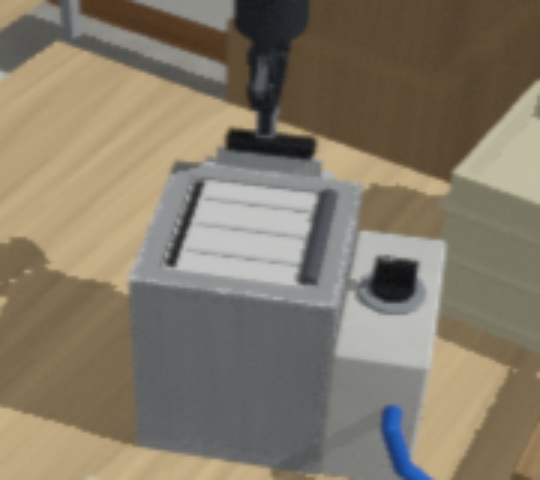

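```bash
python3 -m jog '[[[0,0,-3,0],[0,0,-6,0],[0,-4,-6,0],[0,-9,-6,0],[-3,-14,-6,0],[-6,-19,-6,0],[-9,-24,-4,0],[-12,-29,-2,0]]]' 1 30; python3 - <<'E'
from h import *
im,d=snap("top"); C=cloud("top",d)
for o in finder.cut_out("top","mussel1"):
    m=o["pixels"]; m2=m&(d>0); P=C[m2]; c=P[:,:2].mean(0)
    r=cv2.minAreaRect(P[:,:2].astype(np.float32)); w,v=np.linalg.eigh(np.cov((P[:,:2]-c).T)); ax=v[:,1]; ax=ax*np.sign(ax[0])
    print(round(o["p"],2),c.round(),"yaw",round(np.degrees(np.arctan2(ax[1],ax[0]))),"rect",np.round(r[0]),np.round(r[1]),np.percentile(P[:,2],[50,90]).round())
print(rel([611,3,110],101))
E
```

```text
clock: 4.05
ee_pos: [604.9, 176.1, 317.9]
eef_rot: [[-0.926, -0.377, 0.002], [-0.377, 0.926, 0.001], [-0.002, -0.0, -1.0]]
force: [-1.0, 1.2, 0.5]
grip_width: 85.4
gripper_force: 0.0
0.72 [614.   4.] yaw 11 rect [616.   5.] [88. 44.] [40. 49.]
0.72 [ 847. -114.] yaw 88 rect [ 851. -115.] [48. 88.] [31. 40.]
0.68 [616. -99.] yaw 5 rect [ 616. -100.] [87. 44.] [38. 47.]
0.54 [ 486. -204.] yaw 14 rect [ 484. -206.] [85. 44.] [40. 48.]
0.2 [775.  51.] yaw 79 rect [743.  72.] [173. 221.] [19. 26.]
(array([  5.89, -16.01,  20.49]), np.float64(10.9))
```

```bash
python3 -m jog '[[[2,-4,3,6],[4,-8,6,11],[5.6,-12,10,11],[5.6,-16,14,11],[5.6,-16,19,11],[5.6,-16,23,11],[5.6,-16,23.5,11]]]'; python3 - <<'E'
from h import *
st();print(rel([615,4,5],101))
E
```

```text
clock: 4.85
ee_pos: [609.1, 8.1, 78.2]
eef_rot: [[-0.981, -0.193, -0.007], [-0.193, 0.981, 0.001], [0.006, 0.002, -1.0]]
force: [-0.9, 0.1, -0.6]
grip_width: 85.1
gripper_force: 0.0
t 4.85 p [609.1   8.1  78.2] f [-0.9  0.1 -0.6] w 85.1 gf 0.0
(array([-0.54, -0.53,  7.31]), np.float64(0.1))
```

```bash
python3 -m jog '[[[-0.5,-0.5,3,0],[-0.5,-0.5,6,0],[-0.5,-0.5,7.3,0],[-0.5,-0.5,7.3,0]]]' && python3 -m jog '[[[0,0,0,0],[0,0,0,0],[0,0,0,0],[0,0,0,0],[0,0,0,0],[0,0,0,0]]]' -1 30
```

```text
clock: 5.25
ee_pos: [617.2, 4.8, 9.1]
eef_rot: [[-0.981, -0.195, -0.002], [-0.195, 0.981, 0.0], [0.001, 0.001, -1.0]]
force: [0.5, -0.1, 0.8]
grip_width: 85.1
gripper_force: 0.0
clock: 5.85
ee_pos: [618.4, 4.2, 10.9]
eef_rot: [[-0.981, -0.194, 0.002], [-0.194, 0.981, 0.0], [-0.002, -0.0, -1.0]]
force: [-2.2, 1.4, 14.3]
grip_width: 43.1
gripper_force: 28.4
```

```bash
python3 -m jog '[[[0,0,-4,0],[0,0,-9,0],[0,0,-14,0],[0,0,-19,0],[0,0,-24,0],[0,0,-29,0],[0,0,-30,0]]]'; python3 - <<'E'
from h import *
st();print(rel([437.8,263.2,300],112))
E
```

```text
clock: 6.55
ee_pos: [619.4, 4.0, 316.3]
eef_rot: [[-0.981, -0.194, 0.01], [-0.194, 0.981, -0.001], [-0.009, -0.003, -1.0]]
force: [0.5, -0.3, -1.2]
grip_width: 43.0
gripper_force: 30.9
t 6.55 p [619.4   4.  316.3] f [ 0.5 -0.3 -1.2] w 43.0 gf 30.9
(array([12.8 , 28.95,  1.43]), np.float64(-10.8))
```

```bash
python3 -m jog '[[[2,4,0,-4],[4,8,0,-8],[6,12,0,-11],[8,16,0,-11],[10,20,0,-11],[12,24,0,-11],[12.8,29,0,-11],[12.8,29,1,-11]]]'; python3 -m jog '[[[0,0,0,0],[0,0,0,0]]]'; python3 - <<'E'
from h import *
st();print(rel([437.8,263.2,260],112))
E
```

```text
clock: 7.35
ee_pos: [433.6, 268.2, 300.2]
eef_rot: [[-0.924, -0.382, 0.002], [-0.382, 0.924, 0.002], [-0.002, 0.002, -1.0]]
force: [0.8, -0.3, -0.9]
grip_width: 43.2
gripper_force: 30.9
clock: 7.55
ee_pos: [435.8, 263.2, 299.2]
eef_rot: [[-0.926, -0.377, -0.0], [-0.377, 0.926, -0.0], [0.001, -0.0, -1.0]]
force: [0.1, -0.3, -0.0]
grip_width: 43.0
gripper_force: 30.9
t 7.55 p [435.8 263.2 299.2] f [ 0.1 -0.3 -0. ] w 43.0 gf 30.9
(array([-0.18, -0.08,  3.92]), np.float64(0.2))
```

```bash
python3 -m jog '[[[-0.2,0,3,0],[-0.2,0,5,0],[-0.2,0,7,0],[-0.2,0,9,0]]]';python3 -m jog '[[[0,0,2,0],[0,0,4,0],[0,0,6,0],[0,0,7.7,0],[0,0,7.7,0]]]'; python3 - <<'E'
from h import *
im,d=snap("scene"); cv2.imwrite("pics/ins1.png",cv2.resize(im[40:220,220:400,::-1],None,fx=3,fy=3))
E
```

```text
clock: 7.95
ee_pos: [438.9, 263.5, 209.1]
eef_rot: [[-0.927, -0.376, 0.002], [-0.376, 0.927, 0.001], [-0.002, -0.0, -1.0]]
force: [0.3, -0.2, 3.5]
grip_width: 43.1
gripper_force: 23.1
clock: 8.45
ee_pos: [437.2, 262.9, 130.8]
eef_rot: [[-0.927, -0.376, -0.003], [-0.376, 0.927, -0.002], [0.004, -0.0, -1.0]]
force: [-2.9, -1.6, -0.1]
grip_width: 42.8
gripper_force: 30.5
```

View pics/ins1.png

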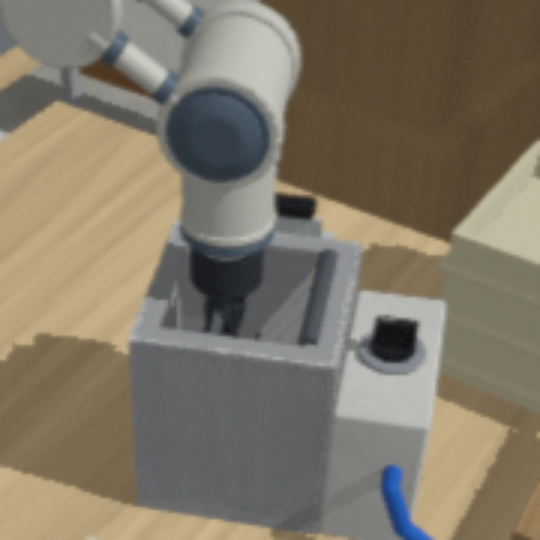

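```bash
python3 -m jog '[[[0,0,0,0],[0,0,0,0],[0,0,0,0],[-1,0,0,0],[-2,0,0,0],[-2,0,0,0],[-2,0,0,0]]]' 0.6; python3 - <<'E'
from h import *
im,d=snap("top"); C=cloud("top",d); print(finder.spot_in("top","mussel1"))
E
python3 -m jog '[[[2,0,-3,0],[2,0,-6,0],[2,0,-9,0],[2,0,-12,0],[2,0,-15,0],[2,0,-17,0]]]'; python3 - <<'E'
from h import *
im,d=snap("scene"); cv2.imwrite("pics/ins2.png",cv2.resize(im[40:220,220:400,::-1],None,fx=3,fy=3))
E
```

```text
clock: 9.2
ee_pos: [456.7, 272.4, 132.3]
eef_rot: [[-0.926, -0.378, 0.001], [-0.378, 0.926, 0.0], [-0.001, 0.0, -1.0]]
force: [-1.5, -1.2, 3.7]
grip_width: 68.2
gripper_force: 1.5
[{'position': [302.9, 146.6], 'p': 0.8}, {'position': [298.4, 211.3], 'p': 0.79}, {'position': [322.6, 298.7], 'p': 0.52}, {'position': [325.6, 247.6], 'p': 0.5}, {'position': [327.6, 205.0], 'p': 0.18}]
clock: 9.9
ee_pos: [437.9, 264.7, 304.3]
eef_rot: [[-0.926, -0.378, 0.002], [-0.378, 0.926, 0.001], [-0.002, 0.0, -1.0]]
force: [0.8, -1.3, -0.5]
grip_width: 68.4
gripper_force: 0.0
```

View pics/ins2.png

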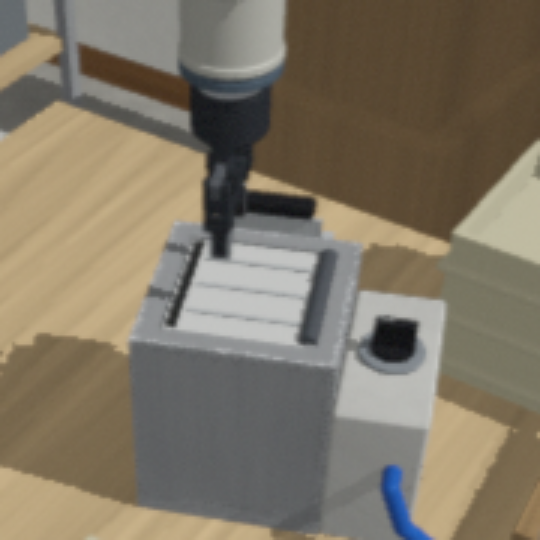

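```bash
cat > find.py <<'E'
from h import *
import sys
im,d=snap("top"); C=cloud("top",d)
for o in finder.cut_out("top",sys.argv[1]):
    m=o["pixels"]; P=C[m&(d>0)]; c=P[:,:2].mean(0)
    if not(390<c[0]<720 and -300<c[1]<80) : continue
    r=cv2.minAreaRect(P[:,:2].astype(np.float32)); w,v=np.linalg.eigh(np.cov((P[:,:2]-c).T)); ax=v[:,1]; ax=ax*np.sign(ax[0])
    print(round(o["p"],2),c.round(),"yaw",round(np.degrees(np.arctan2(ax[1],ax[0]))),"rect",np.round(r[0]),np.round(r[1]),np.percentile(P[:,2],[50,90]).round())
st()
E
python3 find.py mussel1; python3 -c "
from h import *
print(rel([617,-98,100],96))"
```

```text
0.72 [617. -99.] yaw 6 rect [ 617. -101.] [87. 46.] [39. 47.]
0.57 [ 486. -204.] yaw 15 rect [ 485. -206.] [51. 80.] [40. 48.]
t 10.05 p [438.1 264.8 303.2] f [-0.5 -0.3 -1.3] w 68.4 gf 0.0
(array([ -2.82, -40.35,  20.33]), np.float64(16.2))
```

```bash
python3 -m jog '[[[0,-5,0,0],[0,-10,0,0],[0,-15,0,5],[0,-20,3,10],[-1,-25,6,16.2],[-2,-30,10,16.2],[-2.8,-35,14,16.2],[-2.8,-40.2,18,16.2]]]' 1 30;python3 -m jog '[[[0,0,2,0],[0,0,2,0]]]'; python3 -c "
from h import *
print(rel([616,-99,9],96))"
```

```text
clock: 10.85
ee_pos: [593.9, -54.6, 157.7]
eef_rot: [[-0.995, -0.104, -0.001], [-0.104, 0.995, 0.0], [0.001, 0.0, -1.0]]
force: [0.9, 0.1, 0.1]
grip_width: 85.4
gripper_force: 0.0
clock: 11.05
ee_pos: [591.5, -53.7, 136.2]
eef_rot: [[-0.995, -0.102, -0.006], [-0.103, 0.995, 0.001], [0.006, 0.002, -1.0]]
force: [-0.0, -0.2, 0.0]
grip_width: 84.9
gripper_force: 0.0
(array([-2.05, -4.78, 12.7 ]), np.float64(-0.1))
```

```bash
python3 -m jog '[[[-1,-2.5,2,0],[-2,-4.8,4,0],[-2,-4.8,8,0],[-2,-4.8,11,0],[-2,-4.8,12.7,0],[-2,-4.8,12.7,0]]]' && python3 -m jog '[[[0,0,0,0],[0,0,0,0],[0,0,0,0],[0,0,0,0],[0,0,0,0],[0,0,0,0]]]' -1 30;  python3 -m jog '[[[0,0,-4,0],[0,0,-9,0],[0,0,-14,0],[0,0,-19,0],[0,0,-24,0],[0,0,-29,0],[0,0,-29.5,0]]]'; python3 - <<'E'
from h import *
st();print(rel([437.8,263.2,300],112))
E
```

```text
clock: 11.65
ee_pos: [617.1, -97.7, 11.6]
eef_rot: [[-0.994, -0.105, -0.003], [-0.105, 0.994, 0.001], [0.003, 0.001, -1.0]]
force: [0.1, 0.1, 1.0]
grip_width: 85.6
gripper_force: 0.0
clock: 12.25
ee_pos: [619.4, -98.8, 14.8]
eef_rot: [[-0.995, -0.104, 0.002], [-0.104, 0.995, -0.0], [-0.002, -0.001, -1.0]]
force: [-2.3, 1.9, 13.6]
grip_width: 42.7
gripper_force: 28.5
clock: 12.95
ee_pos: [620.7, -99.3, 315.8]
eef_rot: [[-0.994, -0.104, 0.011], [-0.104, 0.995, -0.003], [-0.01, -0.004, -1.0]]
force: [0.6, 0.3, -1.4]
grip_width: 42.3
gripper_force: 30.9
t 12.95 p [620.7 -99.3 315.8] f [ 0.6  0.3 -1.4] w 42.3 gf 30.9
(array([14.42, 37.96,  1.28]), np.float64(-16.0))
```

```bash
python3 -m jog '[[[2,5,0,-5],[4,10,0,-10],[6,15,0,-16],[8,20,0,-16],[10,25,0,-16],[12,30,0,-16],[14.4,35,0,-16],[14.4,38,0,-16]]]'; python3 -m jog '[[[0,0,0,0],[0,0,0,0]]]'; python3 - <<'E'
from h import *
st();print(rel([437.8,263.2,300],112))
E
```

```text
clock: 13.75
ee_pos: [435.8, 258.4, 308.6]
eef_rot: [[-0.927, -0.374, 0.0], [-0.374, 0.927, 0.0], [-0.0, -0.0, -1.0]]
force: [1.2, 0.1, -1.3]
grip_width: 42.4
gripper_force: 30.9
clock: 13.95
ee_pos: [437.3, 258.1, 308.3]
eef_rot: [[-0.926, -0.377, 0.0], [-0.377, 0.926, -0.0], [-0.0, -0.0, -1.0]]
force: [0.1, -1.0, -1.7]
grip_width: 42.5
gripper_force: 30.9
t 13.95 p [437.3 258.1 308.3] f [ 0.1 -1.  -1.7] w 42.5 gf 30.9
(array([-0.24,  0.45,  0.83]), np.float64(0.1))
```

```bash
python3 -m jog '[[[-0.2,0.5,2,0],[-0.2,0.5,4,0],[-0.2,0.5,6,0],[-0.2,0.5,8,0],[-0.2,0.5,10,0]]]';python3 -m jog '[[[0,0,2,0],[0,0,4,0],[0,0,6,0],[0,0,7.8,0],[0,0,7.8,0]]]'; python3 -m jog '[[[0,0,0,0],[0,0,0,0],[0,0,0,0],[-1,0,0,0],[-2,0,0,0],[-2,0,0,0],[-2,0,0,0]]]' 0.6;python3 -m jog '[[[2,0,-3,0],[2,0,-6,0],[2,0,-9,0],[2,0,-12,0],[2,0,-15,0],[2,0,-18,0]]]'; python3 find.py mussel1; python3 - <<'E'
from h import *
im,d=snap("scene"); cv2.imwrite("pics/ins3.png",cv2.resize(im[40:340,150:410,::-1],None,fx=2,fy=2))
print(rel([486,-204,100],105))
E
```

```text
clock: 14.45
ee_pos: [438.9, 261.5, 207.8]
eef_rot: [[-0.928, -0.373, 0.001], [-0.373, 0.928, 0.0], [-0.001, -0.0, -1.0]]
force: [0.4, 0.1, 3.3]
grip_width: 42.5
gripper_force: 31.1
clock: 14.95
ee_pos: [437.2, 260.9, 128.5]
eef_rot: [[-0.928, -0.373, -0.003], [-0.373, 0.928, -0.002], [0.004, -0.0, -1.0]]
force: [-2.5, -2.8, 0.0]
grip_width: 42.4
gripper_force: 30.4
clock: 15.65
ee_pos: [457.1, 270.4, 130.3]
eef_rot: [[-0.927, -0.374, 0.001], [-0.374, 0.927, 0.0], [-0.001, 0.0, -1.0]]
force: [-2.1, 0.7, 3.4]
grip_width: 68.2
gripper_force: 1.5
clock: 16.25
ee_pos: [437.8, 262.6, 311.5]
eef_rot: [[-0.927, -0.374, 0.001], [-0.374, 0.927, 0.0], [-0.001, 0.0, -1.0]]
force: [0.3, -0.9, 0.1]
grip_width: 68.6
gripper_force: 0.0
0.66 [ 487. -204.] yaw 17 rect [ 486. -207.] [84. 45.] [40. 47.]
t 16.35 p [439.5 263.4 313.9] f [ 0.6 -0.5 -0.2] w 68.3 gf 0.0
(array([ 13.19, -45.08,  21.12]), np.float64(7.0))
```

View pics/ins3.png

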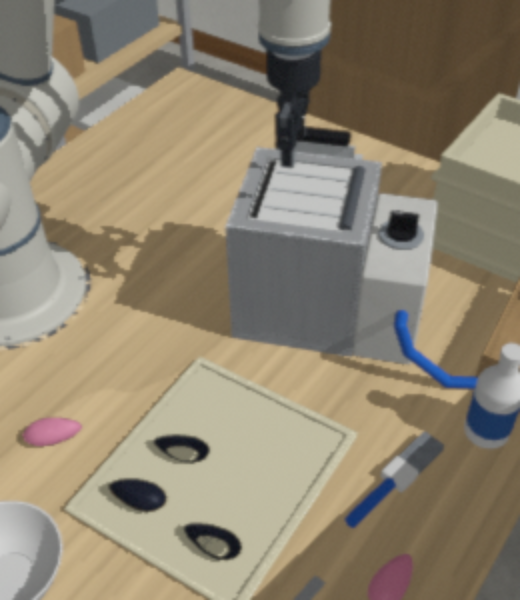

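```bash
python3 -m jog '[[[1,-5,0,0],[2,-10,0,0],[4,-15,0,0],[6,-20,3,3],[8,-25,6,7],[10,-30,9,7],[12,-35,12,7],[13.2,-40,14,7]]]' 1 30;python3 -m jog '[[[0,-4.5,3,0],[0,-5,5,0],[0,-5,5,0]]]'; python3 -c "
from h import *
print(rel([486.5,-204.5,10],105))"
```

```text
clock: 17.2
ee_pos: [459.8, -108.1, 192.1]
eef_rot: [[-0.966, -0.258, -0.001], [-0.258, 0.966, 0.001], [0.001, 0.001, -1.0]]
force: [0.9, 0.3, 0.3]
grip_width: 85.2
gripper_force: 0.0
clock: 17.5
ee_pos: [472.4, -155.7, 140.9]
eef_rot: [[-0.967, -0.256, -0.005], [-0.256, 0.967, 0.002], [0.004, 0.003, -1.0]]
force: [-0.1, 1.0, -0.0]
grip_width: 85.6
gripper_force: 0.0
(array([-0.17, -5.13, 13.07]), np.float64(-0.2))
```

```bash
python3 -m jog '[[[-0.1,-2.5,2,0],[-0.1,-5,4,0],[-0.1,-5.1,8,0],[-0.1,-5.1,11,0],[-0.1,-5.1,13.1,0],[-0.1,-5.1,13.1,0]]]' && python3 -m jog '[[[0,0,0,0],[0,0,0,0],[0,0,0,0],[0,0,0,0],[0,0,0,0],[0,0,0,0]]]' -1 30;  python3 -m jog '[[[0,0,-4,0],[0,0,-9,0],[0,0,-14,0],[0,0,-19,0],[0,0,-24,0],[0,0,-29,0],[0,0,-29.5,0]]]'; python3 - <<'E'
from h import *
st();print(rel([437.8,263.2,300],112))
E
```

```text
clock: 18.1
ee_pos: [487.0, -202.4, 11.6]
eef_rot: [[-0.966, -0.259, -0.004], [-0.259, 0.966, 0.002], [0.003, 0.003, -1.0]]
force: [0.4, 0.1, -0.3]
grip_width: 85.7
gripper_force: 0.0
clock: 18.7
ee_pos: [489.0, -204.2, 14.6]
eef_rot: [[-0.966, -0.258, 0.002], [-0.258, 0.966, -0.001], [-0.002, -0.001, -1.0]]
force: [-1.8, 3.3, 16.9]
grip_width: 43.0
gripper_force: 28.0
clock: 19.4
ee_pos: [490.1, -205.0, 315.0]
eef_rot: [[-0.966, -0.259, 0.009], [-0.259, 0.966, -0.005], [-0.008, -0.007, -1.0]]
force: [0.8, 0.0, -1.2]
grip_width: 42.4
gripper_force: 31.1
t 19.4 p [ 490.1 -205.   315. ] f [ 0.8  0.  -1.2] w 42.4 gf 31.1
(array([-7.04, 46.59,  1.2 ]), np.float64(-7.0))
```

```bash
python3 -m jog '[[[-1,5,0,0],[-2,10,0,-3],[-3,15,0,-7],[-4,20,0,-7],[-5,25,0,-7],[-6,30,0,-7],[-7,35,0,-7],[-7,39.5,0,-7]]]'; python3 -m jog '[[[0,4.5,0,0],[0,7,0,0],[0,7,0,0]]]'; python3 - <<'E'
from h import *
st();print(rel([437.8,263.2,300],112))
E
```

```text
clock: 20.2
ee_pos: [453.8, 195.9, 308.1]
eef_rot: [[-0.927, -0.374, 0.001], [-0.374, 0.927, 0.0], [-0.001, -0.0, -1.0]]
force: [1.0, -0.0, 0.0]
grip_width: 42.7
gripper_force: 31.1
clock: 20.5
ee_pos: [426.3, 261.2, 308.0]
eef_rot: [[-0.926, -0.377, -0.0], [-0.377, 0.926, 0.001], [0.0, 0.001, -1.0]]
force: [-0.0, -1.1, -1.0]
grip_width: 42.6
gripper_force: 31.1
t 20.5 p [426.3 261.2 308. ] f [-0.  -1.1 -1. ] w 42.6 gf 31.1
(array([-1.14, -0.25,  0.8 ]), np.float64(0.2))
```

```bash
python3 -m jog '[[[-1.1,-0.2,0,0],[-1.1,-0.2,3,0],[-1.1,-0.2,6,0],[-1.1,-0.2,8,0],[-1.1,-0.2,10,0]]]';python3 -m jog '[[[0,0,2,0],[0,0,4,0],[0,0,6,0],[0,0,7.8,0],[0,0,7.8,0]]]'; python3 -m jog '[[[0,0,0,0],[0,0,0,0],[0,0,0,0],[-1,0,0,0],[-2,0,0,0],[-2,0,0,0],[-2,0,0,0]]]' 0.6;python3 -m jog '[[[2,0,-3,0],[2,0,-6,0],[2,0,-9,0],[2,0,-12,0],[2,0,-15,0],[2,0,-18,0]]]'; python3 find.py halfshell1; python3 - <<'E'
from h import *
im,d=snap("scene"); cv2.imwrite("pics/ins4.png",cv2.resize(im[40:340,150:410,::-1],None,fx=2,fy=2))
print(rel([488,-108,100],110))
E
```

```text
clock: 21.0
ee_pos: [440.4, 259.9, 207.3]
eef_rot: [[-0.928, -0.373, 0.001], [-0.373, 0.928, 0.0], [-0.001, -0.0, -1.0]]
force: [0.6, 0.1, 3.9]
grip_width: 42.4
gripper_force: 31.4
clock: 21.5
ee_pos: [438.8, 259.4, 128.2]
eef_rot: [[-0.928, -0.373, -0.003], [-0.373, 0.928, -0.002], [0.004, -0.0, -1.0]]
force: [-2.7, -2.4, 0.9]
grip_width: 42.6
gripper_force: 31.5
clock: 22.2
ee_pos: [458.1, 268.8, 130.2]
eef_rot: [[-0.927, -0.374, 0.001], [-0.374, 0.927, 0.001], [-0.001, 0.0, -1.0]]
force: [-1.8, -0.9, 3.8]
grip_width: 68.4
gripper_force: 1.5
clock: 22.8
ee_pos: [438.8, 261.0, 311.5]
eef_rot: [[-0.927, -0.374, 0.001], [-0.374, 0.927, 0.0], [-0.001, 0.0, -1.0]]
force: [0.1, 0.1, 0.4]
grip_width: 68.6
gripper_force: 0.0
0.6 [ 624. -205.] yaw 9 rect [ 619. -205.] [80. 46.] [15. 24.]
0.51 [ 485. -113.] yaw 18 rect [ 486. -111.] [86. 31.] [14. 24.]
t 22.9 p [440.5 261.7 313.8] f [ 0.3 -0.9 -0.2] w 68.2 gf 0.0
(array([  9.44, -36.06,  21.13]), np.float64(2.0))
```

View pics/ins4.png

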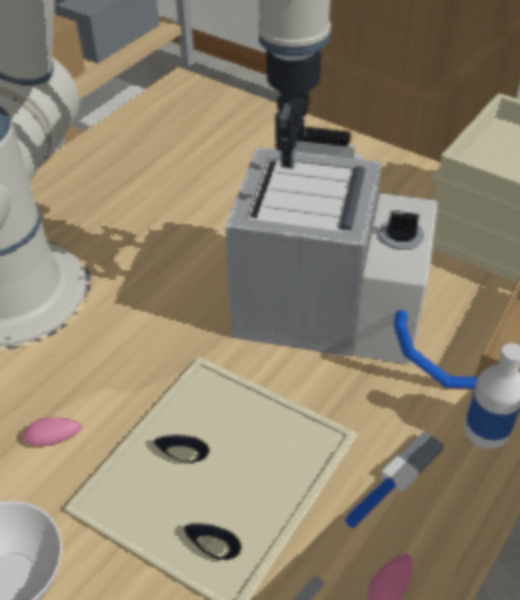

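```bash
python3 - <<'E'
from h import *
it,d=snap("top"); C=cloud("top",d); im,ds=snap("scene"); Cs=cloud("scene",ds)
a=finder.landmark_of("top","switch_grip")[0]["position"]; b=finder.landmark_of("scene","switch_grip")[0]["position"]
Ps=[np.c_[R,t] for K,R,t in (cam("top"),cam("scene"))]; Ps=[cam(n)[0]@p for n,p in zip(("top","scene"),Ps)]
X=cv2.triangulatePoints(Ps[0],Ps[1],np.array(a,float).reshape(2,1),np.array(b,float).reshape(2,1)); print(a,b,(X[:3]/X[3]).ravel().round(1))
for nm,D in(("top",C),("scene",Cs)):
  S=(D[...,2]>208)&(D[...,2]<265)&(np.hypot(D[...,0]-603,D[...,1]-328)<32); P=D[S]
  for z in (212,222,230): T=P[P[:,2]>z]; print(nm,z,len(T),T.mean(0).round(1),np.round(cv2.minAreaRect(T[:,:2].astype(np.float32))[1]),round(cv2.minAreaRect(T[:,:2].astype(np.float32))[2]),np.percentile(T[:,2],90).round())
cv2.imwrite("pics/sw.png",np.hstack([cv2.resize(it[180:230,145:200,::-1],(400,400)),cv2.resize(im[110:180,320:390,::-1],(400,400))]))
E
```

```text
[298.9, 231.1] [351.2, 146.6] [584.6 -46.  538.5]
top 212 81 [603.6 326.  231.5] [44. 32.] 47 239.0
top 222 69 [604.2 326.4 234.4] [45. 15.] 21 240.0
top 230 55 [604.2 326.8 236.5] [43. 15.] 22 241.0
scene 212 118 [606.1 324.3 226.2] [46. 18.] 22 235.0
scene 222 80 [605.8 325.1 230.5] [46. 17.] 22 235.0
scene 230 50 [605.2 326.7 233.1] [44. 17.] 22 235.0
```

View pics/sw.png

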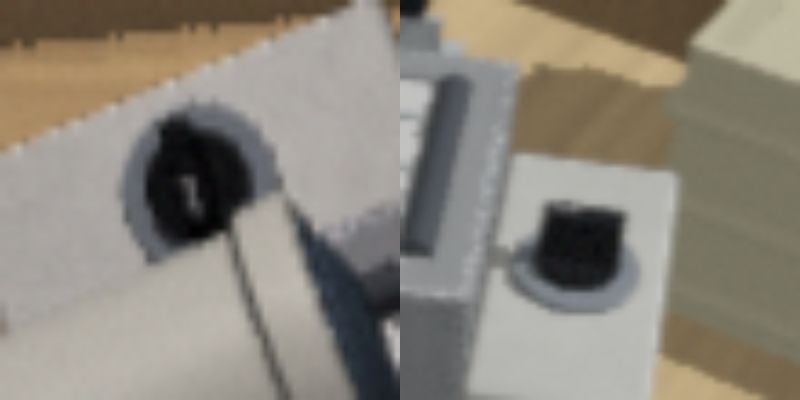

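```bash
python3 - <<'E'
from h import *
s=st(); print(np.round(s["q"],2), rel([604.5,326.5,300],112))
E
```

```text
t 23.15 p [438.5 260.8 309. ] f [0.1 0.1 0.6] w 68.3 gf 0.0
[ 0.42  0.26  1.5  -0.    1.38 -1.53] (array([-17.85,  -0.12,   0.87]), np.float64(-0.0))
```

```bash
python3 -m jog '[[[-4,0,0,0],[-8,0,0,0],[-12,0,0,0],[-16,0,0.5,0],[-17.8,0,1,0],[-17.8,0,1,0],[-17.8,0,1,0]]]' 0 30; python3 - <<'E'
from h import *
s=st(); print(rel([604.5,326.5,212],112))
E
```

```text
clock: 23.85
ee_pos: [603.6, 327.4, 298.5]
eef_rot: [[-0.927, -0.374, -0.002], [-0.374, 0.927, -0.001], [0.002, -0.0, -1.0]]
force: [-0.9, 0.2, 0.1]
grip_width: 42.6
gripper_force: 0.0
t 23.85 p [603.6 327.4 298.5] f [-0.9  0.2  0.1] w 42.6 gf 0.0
(array([-0.07, -0.12,  8.65]), np.float64(-0.0))
```

```bash
python3 -m jog '[[[0,-0.1,3,0],[0,-0.1,6,0],[0,-0.1,8,0],[0,-0.1,8.7,0],[0,-0.1,8.7,0]]]' && python3 -m jog '[[[0,0,0,0],[0,0,0,0],[0,0,0,0],[0,0,0,0],[0,0,0,0]]]' -1 40
```

```text
clock: 24.35
ee_pos: [603.6, 326.4, 212.7]
eef_rot: [[-0.927, -0.374, -0.001], [-0.374, 0.927, -0.001], [0.001, -0.0, -1.0]]
force: [-0.7, -0.2, -0.3]
grip_width: 42.4
gripper_force: 0.0
clock: 24.85
ee_pos: [604.0, 328.7, 214.9]
eef_rot: [[-0.927, -0.375, 0.001], [-0.375, 0.927, 0.003], [-0.002, 0.003, -1.0]]
force: [-7.6, 11.8, 7.7]
grip_width: 13.1
gripper_force: 43.1
```

```bash
python3 -m jog '[[[0,0.2,0,8],[0,0.2,0,16],[0,0.2,0,24],[0,0.2,0,32],[0,0.2,0,40],[0,0.2,0,48],[0,0.2,0,56],[0,0.2,0,63]]]'; python3 -m jog '[[[0,0,0,4],[0,0,0,7],[0,0,0,9],[0,0,0,9],[0,0,0,9]]]'; python3 -c "
from h import *
s=st();R=np.array(s['eef_rot']);print(np.degrees(np.arctan2(R[1,1],R[0,1])),s['torque'])"
```

```text
clock: 25.65
ee_pos: [604.0, 330.9, 214.9]
eef_rot: [[-0.751, 0.66, 0.003], [0.66, 0.751, 0.004], [0.001, 0.005, -1.0]]
force: [-1.2, 15.5, 3.5]
grip_width: 13.1
gripper_force: 42.6
clock: 26.15
ee_pos: [604.1, 331.2, 215.0]
eef_rot: [[-0.644, 0.765, 0.003], [0.765, 0.644, 0.004], [0.001, 0.005, -1.0]]
force: [-0.6, 15.6, 3.1]
grip_width: 12.9
gripper_force: 56.9
t 26.15 p [604.1 331.2 215. ] f [-0.6 15.6  3.1] w 12.9 gf 56.9
40.09715647515701 [2.6011474  0.40944436 1.43630941]
```

```bash
python3 -m jog '[[[0,0.2,0,-2],[0,0.2,0,-2],[0,0.2,0,-2],[0,0.2,0,-2]]]' -0.35; python3 -m jog '[[[0,0,-3,0],[0,0,-6,0],[0,0,-9,0],[3,-4,-9,0],[6,-8,-9,0],[9,-12,-9,0],[12,-16,-9,0],[12,-16,-9,0]]]'; python3 - <<'E'
from h import *
it,d=snap("top"); C=cloud("top",d); im,ds=snap("scene"); Cs=cloud("scene",ds)
for nm,D in(("top",C),("scene",Cs)):
  S=(D[...,2]>222)&(D[...,2]<265)&(np.hypot(D[...,0]-604.5,D[...,1]-327)<32); P=D[S]
  print(nm,len(P),P.mean(0).round(1),cv2.minAreaRect(P[:,:2].astype(np.float32)))
cv2.imwrite("pics/sw2.png",np.hstack([cv2.resize(it[180:230,145:200,::-1],(400,400)),cv2.resize(im[110:180,320:390,::-1],(400,400))]))
E
```

```text
clock: 26.55
ee_pos: [605.2, 329.7, 213.3]
eef_rot: [[-0.668, 0.744, 0.0], [0.744, 0.668, 0.0], [-0.0, 0.0, -1.0]]
force: [0.5, 0.8, 1.2]
grip_width: 28.1
gripper_force: 0.0
clock: 27.35
ee_pos: [400.3, 310.8, 303.2]
eef_rot: [[-0.67, 0.743, -0.003], [0.743, 0.67, -0.001], [0.001, -0.002, -1.0]]
force: [-0.3, -0.9, 0.0]
grip_width: 27.5
gripper_force: 0.0
top 72 [604.5 326.5 233.4] ((605.614501953125, 327.6191101074219), (18.15445327758789, 43.50572967529297), 44.852386474609375)
scene 64 [607.5 323.1 231.1] ((605.6459350585938, 325.7696838378906), (12.95384407043457, 44.507408142089844), 44.245845794677734)
```

View pics/sw2.png

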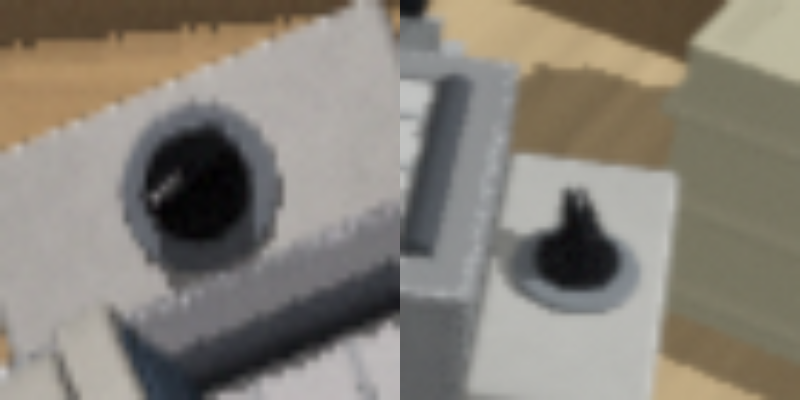

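```bash
python3 find.py halfshell1; python3 -c "
from h import *
print(rel([487,-110,120],109))"
```

```text
0.67 [ 496. -107.] yaw 23 rect [ 490. -109.] [82. 39.] [14. 23.]
0.65 [ 627. -207.] yaw 17 rect [ 620. -207.] [76. 41.] [15. 23.]
t 27.55 p [406.9 312.2 303.3] f [-0.8  1.  -0.3] w 27.9 gf 0.0
(array([-36.75, -22.29,  18.32]), np.float64(-67.0))
```

```bash
python3 -m jog '[[[-4,-2.4,0,-8],[-8,-4.8,0,-16],[-12,-7.2,0,-24],[-16,-9.6,0,-32],[-20,-12,2,-40],[-24,-14.4,5,-48],[-28,-16.8,8,-56],[-32,-19.2,11,-64]]]' 1 30;python3 -m jog '[[[0,-5,3,-2],[0,-5,6,-2],[0,-5,6,-2]]]'; python3 -c "
from h import *
st();print(rel([488,-109,5],110))"
```

```text
clock: 28.35
ee_pos: [469.2, -4.1, 225.2]
eef_rot: [[-0.984, -0.181, 0.001], [-0.181, 0.984, -0.0], [-0.001, -0.0, -1.0]]
force: [1.0, 0.3, 0.1]
grip_width: 85.1
gripper_force: 0.0
clock: 28.65
ee_pos: [475.6, -52.7, 162.6]
eef_rot: [[-0.978, -0.207, -0.006], [-0.207, 0.978, 0.001], [0.005, 0.002, -1.0]]
force: [-1.0, -0.6, 0.6]
grip_width: 85.5
gripper_force: 0.0
t 28.65 p [475.6 -52.7 162.6] f [-1.  -0.6  0.6] w 85.5 gf 0.0
(array([-0.13, -5.81, 15.75]), np.float64(-8.0))
```

```bash
python3 -m jog '[[[-0.1,-3,4,-8],[-0.1,-5.8,8,-8],[-0.1,-5.8,12,-8],[-0.1,-5.8,14.5,-8],[-0.1,-5.8,15.7,-8],[-0.1,-5.8,15.7,-8]]]' && python3 -m jog '[[[0,0,0,0],[0,0,0,0],[0,0,0,0],[0,0,0,0],[0,0,0,0],[0,0,0,0]]]' -1 25;  python3 -m jog '[[[0,0,-4,0],[0,0,-8,0],[0,0,-12,0],[0,0,-16,0],[0,0,-16,0]]]'; python3 - <<'E'
from h import *
st();print(rel([413,-402,160],100))
E
```

```text
clock: 29.25
ee_pos: [490.1, -107.1, 8.6]
eef_rot: [[-0.939, -0.345, -0.001], [-0.345, 0.939, 0.0], [0.001, 0.001, -1.0]]
force: [0.5, 0.5, 0.3]
grip_width: 85.5
gripper_force: 0.0
clock: 29.85
ee_pos: [490.5, -107.5, 10.3]
eef_rot: [[-0.939, -0.345, 0.002], [-0.345, 0.939, -0.0], [-0.002, -0.001, -1.0]]
force: [-0.5, 3.4, 16.8]
grip_width: 43.3
gripper_force: 23.0
clock: 30.35
ee_pos: [492.1, -108.2, 174.3]
eef_rot: [[-0.939, -0.345, 0.008], [-0.345, 0.939, -0.003], [-0.007, -0.006, -1.0]]
force: [-0.3, -0.1, -1.9]
grip_width: 43.2
gripper_force: 25.5
t 30.35 p [ 492.1 -108.2  174.3] f [-0.3 -0.1 -1.9] w 43.2 gf 25.5
(array([ 17.57, -24.84,   1.45]), np.float64(10.2))
```

```bash
python3 -m jog '[[[3,-4.2,0,5],[6,-8.4,0,10],[9,-12.6,0,10],[12,-16.8,0,10],[15,-21,0,10],[17.6,-24.9,0,10],[17.6,-24.9,0,10],[17.6,-24.9,2,10]]]'; python3 - <<'E'
from h import *
st();print(rel([413,-404,62],100))
E
```

```text
clock: 31.15
ee_pos: [410.6, -404.5, 150.6]
eef_rot: [[-0.985, -0.174, 0.003], [-0.174, 0.985, -0.003], [-0.002, -0.004, -1.0]]
force: [0.9, -0.4, -0.5]
grip_width: 42.7
gripper_force: 25.6
t 31.15 p [ 410.6 -404.5  150.6] f [ 0.9 -0.4 -0.5] w 42.7 gf 25.6
(array([-0.23,  0.04,  8.86]), np.float64(0.0))
```

```bash
python3 -m jog '[[[-0.2,0,3,0],[-0.2,0,6,0],[-0.2,0,8.5,0],[-0.2,0,10.5,0],[-0.2,0,10.5,0]]]'; python3 -m jog '[[[0,0,0,0],[0,0,0,0],[0,0,0,0],[0,0,-4,0],[0,0,-8,0],[0,0,-12,0],[0,0,-12,0]]]' 0.4; python3 find.py halfshell1; python3 - <<'E'
from h import *
print(rel([621,-206,110],100)) 
E
```

```text
clock: 31.65
ee_pos: [411.4, -399.9, 41.9]
eef_rot: [[-0.984, -0.177, -0.003], [-0.177, 0.984, 0.003], [0.002, 0.004, -1.0]]
force: [0.3, 0.1, -1.2]
grip_width: 42.8
gripper_force: 25.6
clock: 32.35
ee_pos: [414.2, -403.6, 169.9]
eef_rot: [[-0.984, -0.176, 0.006], [-0.176, 0.984, -0.007], [-0.005, -0.008, -1.0]]
force: [-0.1, -0.1, -0.5]
grip_width: 59.7
gripper_force: 0.0
0.46 [ 635. -206.] yaw 21 rect [ 623. -208.] [71. 35.] [13. 23.]
t 32.45 p [ 412.7 -401.9  165.5] f [0.3 0.2 0.7] w 59.9 gf 0.0
(array([-23.95,  15.63,   5.54]), np.float64(0.2))
```

```bash
python3 - <<'E'
from h import *
im,d=snap("top"); C=cloud("top",d)
m=(im.mean(2)<110)&(abs(C[...,0]-622)<70)&(abs(C[...,1]+205)<38)
m=cv2.morphologyEx(m.astype(np.uint8),cv2.MORPH_CLOSE,np.ones((9,9)))>0
q=np.argwhere(m)[:,::-1]; P=np.array([onplane("top",u,22)[:2] for u in q],np.float32); print(len(P),cv2.minAreaRect(P),P.mean(0))
print(st()["gripper_force"])
cv2.imwrite("pics/hs.png",cv2.resize(im[170:300,250:420,::-1],None,fx=4,fy=4))
E
```

```text
379 ((621.2579956054688, -208.53733825683594), (132.47286987304688, 73.34707641601562), 5.032862663269043) [ 626.86273 -202.7997 ]
t 32.5 p [ 412.2 -401.4  164.2] f [-0.6  0.  -0.5] w 60.0 gf 0.0
0.0
```

View pics/hs.png

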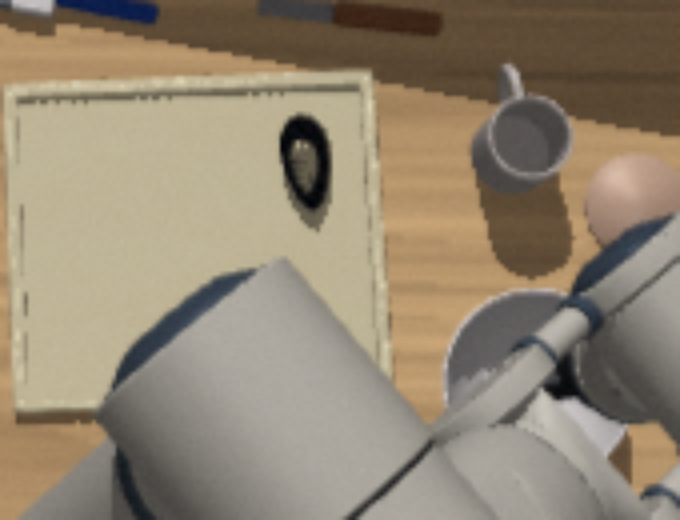

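```bash
python3 - <<'E'
from h import *
P=onplane("top",[326.4,210.4],20); print(P, rel([P[0],P[1],110],97)) 
E
python3 -m jog '[[[-4,2.6,0,0],[-8,5.2,0,0],[-12,7.8,0,3],[-16,10.4,0,3],[-20,13,0,3],[-23.5,15.6,2,3],[-23.5,15.6,4,3],[-23.5,15.6,5,3]]]' 0.7 25; python3 find.py halfshell1
```

```text
[ 616.35525839 -203.7559319    20.        ] (array([-23.58,  15.86,   5.42]), np.float64(3.2))
clock: 33.3
ee_pos: [615.3, -204.8, 110.9]
eef_rot: [[-0.992, -0.127, -0.004], [-0.127, 0.992, 0.002], [0.004, 0.002, -1.0]]
force: [-0.9, -0.2, 0.5]
grip_width: 72.6
gripper_force: 0.0
t 33.4 p [ 614.5 -206.3  111.7] f [-0.2  0.1 -0.1] w 72.5 gf 0.0
```

```bash
python3 -m jog '[[[-0.1,0.1,4,0],[-0.1,0.1,7,0],[-0.1,0.1,9.5,0],[-0.1,0.1,10.6,0],[-0.1,0.1,10.6,0]]]' && python3 -m jog '[[[0,0,0,0],[0,0,0,0],[0,0,0,0],[0,0,0,0],[0,0,0,0],[0,0,0,0]]]' -1 25;  python3 -m jog '[[[0,0,-4,0],[0,0,-8,0],[0,0,-12,0],[0,0,-16,0],[0,0,-16,0]]]'; python3 - <<'E'
from h import *
st();print(rel([411,-402,160],100))
E
```

```text
clock: 33.9
ee_pos: [616.1, -205.9, 7.3]
eef_rot: [[-0.992, -0.124, -0.002], [-0.124, 0.992, 0.001], [0.002, 0.001, -1.0]]
force: [0.2, -0.3, 0.5]
grip_width: 72.5
gripper_force: 0.0
clock: 34.5
ee_pos: [617.9, -205.8, 9.8]
eef_rot: [[-0.992, -0.125, 0.002], [-0.125, 0.992, -0.001], [-0.002, -0.001, -1.0]]
force: [-2.3, 1.1, 9.2]
grip_width: 42.7
gripper_force: 24.0
clock: 35.0
ee_pos: [619.8, -206.6, 174.9]
eef_rot: [[-0.992, -0.125, 0.01], [-0.125, 0.992, -0.004], [-0.009, -0.005, -1.0]]
force: [1.2, -0.8, -0.9]
grip_width: 42.3
gripper_force: 25.4
t 35.0 p [ 619.8 -206.6  174.9] f [ 1.2 -0.8 -0.9] w 42.3 gf 25.4
(array([ 23.17, -16.78,   1.38]), np.float64(-2.8))
```

```bash
python3 -m jog '[[[4,-2.8,0,-3],[8,-5.6,0,-3],[12,-8.4,0,-3],[16,-11.2,0,-3],[20,-14,0,-3],[23.2,-16.8,0,-3],[23.2,-16.8,0,-3],[23.2,-16.8,2,-3]]]'; python3 - <<'E'
from h import *
st();print(rel([411,-402,53],100))
E
```

```text
clock: 35.8
ee_pos: [407.9, -403.1, 150.1]
eef_rot: [[-0.985, -0.174, 0.003], [-0.174, 0.985, -0.004], [-0.002, -0.004, -1.0]]
force: [0.5, 0.1, -0.0]
grip_width: 42.3
gripper_force: 25.4
t 35.8 p [ 407.9 -403.1  150.1] f [ 0.5  0.1 -0. ] w 42.3 gf 25.4
(array([-0.3 ,  0.1 ,  9.71]), np.float64(0.0))
```

```bash
python3 -m jog '[[[-0.3,0.1,3,0],[-0.3,0.1,6,0],[-0.3,0.1,8.5,0],[-0.3,0.1,9.6,0],[-0.3,0.1,9.6,0]]]'; python3 -m jog '[[[0,0,0,0],[0,0,0,0],[0,0,0,0],[0,0,-4,0],[0,0,-8,0],[0,0,-12,0],[0,0,-16,0],[0,0,-20,0]]]' 0.4; python3 -m jog '[[[0,5,0,0],[0,10,0,0],[0,15,0,0],[0,20,0,0],[0,25,0,0],[0,30,0,0],[0,30,0,0],[0,30,0,0]]]'; python3 - <<'E'
from h import *
im,d=snap("scene","end_s"); it,d=snap("top","end_t"); cv2.imwrite("pics/end.png",np.hstack([im[:, :400],it[120:, 100:500].copy() if 0 else cv2.resize(it[100:310,240:440],(400,420))])[:,:,::-1])
E
```

```text
clock: 36.3
ee_pos: [410.3, -398.9, 51.2]
eef_rot: [[-0.984, -0.177, -0.001], [-0.177, 0.984, 0.001], [0.001, 0.002, -1.0]]
force: [-1.0, 0.4, -0.3]
grip_width: 42.7
gripper_force: 25.4
clock: 37.1
ee_pos: [410.4, -399.3, 254.5]
eef_rot: [[-0.984, -0.176, 0.001], [-0.176, 0.984, -0.001], [-0.001, -0.001, -1.0]]
force: [0.3, -1.3, 1.1]
grip_width: 59.4
gripper_force: 0.0
clock: 37.9
ee_pos: [357.7, -103.4, 252.7]
eef_rot: [[-0.984, -0.179, 0.002], [-0.179, 0.984, -0.001], [-0.001, -0.001, -1.0]]
force: [0.0, 0.1, 0.3]
grip_width: 59.9
gripper_force: 0.0
```

View pics/end.png

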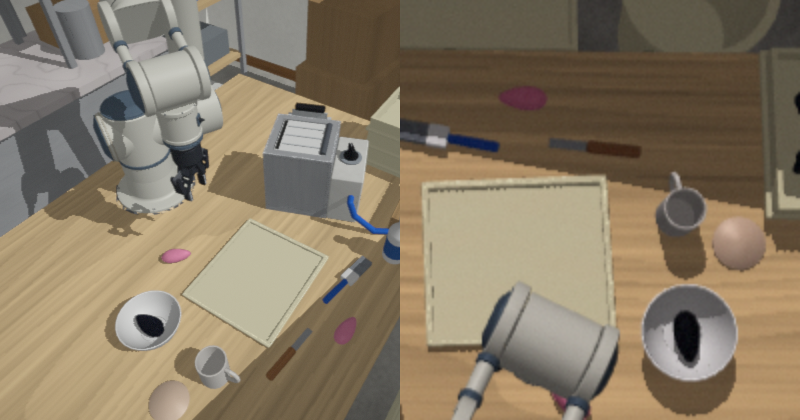

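The tray is empty, the half-shells are stacked in the bowl at about (150,325) in the left image, the flap and gate are shut, and the switch is turned.

```bash
python3 -c "
from plant import job
print(job.close_job())"
```

```text
the job is handed in; nothing more can be done
None
```

I handed the job in at about 38 s of the 210 s: the sluice gate is fully down, all three mussels are in the washer with the flap sprung shut after each, the switch was turned clockwise to its stop, and both half-shells are in the reject bowl. The bowl picture shows one dark pile, so I take the second half-shell to be stacked on the first; no judging result came back.

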